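# Try the electrode oven's lid, free its latch if caught, and hold it open

### The arm

A 7-joint arm with a two-finger parallel gripper is mounted at the origin on the work surface. World frame = base frame: x ahead of the robot, y to its left, z up, the work surface at z = 0. Lengths are in mm, angles in rad, forces in N, time in s.
With the tool pointing down it reaches from about 400 to 750 mm from the base axis. Payload 19.5 kg.
Tool frame: the origin (TCP) lies midway between the tips of the shut fingers; the grasp point (between the pads) lies manip.hold_point_z behind it (manip.hold_point_z is the distance from the TCP to the grasp point, in mm); z points along the fingers, x is the direction in which the jaws open and shut, and the axes are right-handed (so a half turn about z gives the same grasp; the last joint's range is limited). The gripper opens to 85 mm and grips with 20 to 120 N. Pads are 22 mm wide; open, the fingers measure 114 mm over their backs; the gripper's body (76 mm by 85 mm) begins 54 mm behind the grasp point. The pads swing forward as they close: fully open they stand 13 mm farther back than shut.
Start: joints at [1.069, 0.707, -0.028, 1.485, 0.022, 0.951, -0.075], TCP at [255.156, -515.257, 231.268] pointing down, gripper open.
Joint ranges: [-2.71, 2.71], [-0.32, 2.16], [-1.57, 1.52], [0, 2.45], [-1.46, 4.6], [0, 2.02], [-2.83, 2.83]. Speed limits (rad/s): [1.89, 1.89, 2.57, 2.57, 3.01, 3.01, 3.01].

### API

Orientations are given as a rotation vector (axis times angle).
In Python, from workcell import read_state, vision, manip gives the robot as it stands.
- The arm moves only by the tool arm_command, never from a script. Its argument "plan" is a list of rows, each an object of numbers: "rx", "ry", "rz": the turn, a rotation vector about the tool's x, y, z in units of 8 degrees (1.0 is 8 degrees); "x", "y", "z": the shift along the tool's x, y, z in units of 25 mm (1.0 is 25 mm); "hand": the opening, from -1 (shut) to 1 (fully open), so that 0 is half open. In form: [{"rx": .., "ry": .., "rz": .., "x": .., "y": .., "z": .., "hand": ..}, ...]. A call has 1 to 20 rows; each row is the pose to reach, as a shift and turn from the pose commanded when the call began, along the tool's axes at that moment; what a row does not reach only later rows make up. A row lasts 1/8 s, in which the tool goes at most 62.5 mm and 10.7 degrees, less where a joint would pass 70% of its speed; a pose out of reach is approached as far as the arm can. A call with a gripper value outside its range is refused whole. The fingers move at their own pace and stop on an object; the grip force is fixed at half the most. Time passes only in rows, so rows that repeat a pose let the fingers close. It gives the time, the measured TCP pose, the force and the opening at its end, in the units of the state.
- read_state(): the state, without advancing time (a new reading comes with each control period).
- vision.snapshot(name): name is "scene" or "side" or "wrist"; returns a dict with "image" (480x640x3 uint8, red, green, blue), "K" (3x3 intrinsics, pixels), "k1" (the pictures are not rectified: a ray, as slopes to the right and down, at radius r is drawn at 1 + k1 r^2 times it, then the intrinsics apply), "extrinsics" (4x4, takes a point from world to camera coordinates). Camera axes: x right, y up, looking along -z (the intrinsics and any distortion apply to the point x, -y, -z); pixel columns grow to the right and rows downward; lengths in mm; the calibration is good to about 2 mm. A picture is of the moment at which its call begins. There is no depth.
- manip.job_done(): hands the job in, once; it reports no verdict.
The state is a dict: "t": time; "joints": joint angles; "joint_vel": joint speeds; "joint_torque": joint torques, N m; "tool_pos": TCP position; "orientation": TCP orientation; "ft_force": force on the tool from outside, world axes, zero at the start; "moment": the same for the moment, N m; "finger_gap": opening from 0.0 (shut) to 1.0 (fully open).
Only numpy, scipy, OpenCV 4.12 (cv2) and the standard library are available. Lean on these libraries where they do the work, as an engineer would, in place of code of your own. Each camera call takes 0.05 s, during which the arm holds its last target. There are 200 camera calls.

### The job

Open the cold, switched-off electrode oven for me so that I can load rods with both hands. Its slide latch does not always catch, so first tug the lid up by its black handle with the latch left as it is, until it either stops hard on the catch or comes up freely; if it is caught, slide the red thumb piece back all the way and try again. Raise the lid by its handle to at least 45 degrees and finish holding it still there by the handle - it falls shut if let go - without disturbing the tools, the carton or the tin lying around.

Things in the scene. Friction and masses are not known exactly. Their poses are not given: they have to be found in the camera images.
- oven: electrode oven, a blue steel box 190 mm deep (x), 420 mm long (y), rim 122 mm high, lid top 152 mm high; cannot be moved. Origin: centre of its underside, on the table. Its -x points out of its front, roughly towards the robot. Lid hinged along the back (+x) top edge, 5 mm overhang in front. Carrying handles stand out 33 mm at both ends
- lid (a joint): lid angle, rad: 0 shut, grows as the front edge rises, stop at 1.2. Needs 6 to 12 N of upward pull at the handle; falls shut from any angle. While caught it has play: rises freely to about 0.03 rad (5 mm at the handle), then stops hard
- lid_hinge (a point): point on the hinge axis at the middle of the oven's length: 95 mm behind the oven's origin and 124 mm above it. The axis runs along the oven's y. The point's axes turn with the lid and equal the oven's when it is shut
- lid_handle: black handle: round bar 16 mm thick, 106 mm long, parallel to the hinge, between brackets 6 mm thick; 34 mm free beneath it. Origin: middle of the bar; y along it. Lid shut: 50 mm to the front and 50 mm to the +y side of the oven's origin, 194 mm above the table, so 145 mm in front of the hinge axis and 70 mm above it. Turns with the lid
- latch (a joint): how far the slide latch is slid back, m: 0 home (as found), 0.025 fully back, towards the hinge. Rubs with 3 N, stays where left; frees the lid from 0.020 on. It stands at home whether it has caught or not; the strike inside cannot be seen. It can bind while the lid is pulled against the catch: let the lid down first
- latch_thumb (a point): centre of the latch's red thumb piece, on the lid's top: 24 mm long (x), 14 mm wide (y), top 38 mm above the lid; this point is 12 mm below its top, 178 mm above the table with the lid shut. At home 44 mm to the front and 100 mm to the -y side of the oven's origin; slides along the oven's +x. Carried by the lid; axes equal the oven's when it is shut
- carton: bystander: cardboard electrode carton 360 x 75 x 30 mm, 2 kg, lying to the -y end of the oven; origin at the centre of its underside
- chipping_hammer: bystander: steel chipping hammer 290 mm long, 24 mm high, lying in front of the oven; origin under the middle of its handle
- wire_brush: bystander: wire brush 270 mm long, 32 mm high, lying behind the oven; origin under its middle
- tip_tin: bystander: tin of contact tips, 68 mm across, 75 mm high, standing at the +y end of the oven; origin at the centre of its underside

How it is judged:
By the outcome, as a careful person would: the job done as asked, in the order asked, and still so for the second after the job is handed in, while the arm keeps its last pose, push and grip.
It also fails if it takes over 56 s, if anything falls off the work surface, if the arm or the gripper's body presses on something with over 40 N, if the wrist force passes 120 N, or if a joint passes its speed limit or range.

## Working session

There is one attempt and no reset: what is moved stays moved. The work goes in short steps, Python scripts to look and compute and a tool call to move; the robot and the scene stay as the last step left them, time stands still between calls to the robot, and variables do not carry over. Pictures are saved under pics/ and viewed, about 8 in all and at most 12, crops included, and the job is handed in when it is done.

Besides the shell and the picture viewer there is one more tool, called in YAML: its name, and indented under it one key for each argument. arm_command: Moves the arm, as the interface text tells. Its arguments: {"type":"object","properties":{"plan":{"type":"array"}},"required":["plan"]}

```bash
mkdir -p pics; ls; python3 - <<'E'
from workcell import read_state, vision, manip
import cv2
s=read_state();print(s);print(manip.hold_point_z)
for n in("scene","side"):
    d=vision.snapshot(n);cv2.imwrite(f"pics/{n}0.png",d["image"][:,:,::-1]);print(n,d["K"],d["k1"],d["extrinsics"])
E
```

```text
pics
{'t': 0.0, 'joints': array([ 1.06929668,  0.70712539, -0.0276196 ,  1.48500109,  0.02202277,
        0.95088416, -0.07552132]), 'joint_vel': array([-0.00038909,  0.00156176, -0.00068461,  0.00062262, -0.00029241,
        0.0009818 ,  0.00045611]), 'joint_torque': array([-3.33703472e-03, -8.83212662e+01,  1.23368137e+00, -2.36170703e+01,
        1.67995656e-02,  6.53602779e-03,  2.21365701e-05]), 'tool_pos': array([ 255.04513488, -515.0475331 ,  230.81409319]), 'orientation': array([-2.66874942e+00,  1.65649319e+00,  1.52954196e-03]), 'ft_force': array([-0.25786263, -0.80041954,  0.0817226 ]), 'moment': array([0.01889822, 0.00045469, 0.03031058]), 'finger_gap': 1.0043822634257973}
18.700000000000003
scene [[502.15450535   0.         318.60617796]
 [  0.         502.15450535 247.23962169]
 [  0.           0.           1.        ]] -0.11462981210504049 [[-3.19011898e-01  9.47738752e-01  4.76106963e-03  1.49773331e+02]
 [-8.18763023e-01 -2.78121465e-01  5.02270407e-01  4.19764343e+02]
 [ 4.77345284e-01  1.56332048e-01  8.64697502e-01 -1.42445713e+03]
 [ 0.00000000e+00  0.00000000e+00  0.00000000e+00  1.00000000e+00]]
side [[458.52287566   0.         331.30949783]
 [  0.         458.52287566 240.2873896 ]
 [  0.           0.           1.        ]] -0.01455959094316894 [[-7.58057695e-01 -6.51846244e-01 -2.10951486e-02  4.42052530e+02]
 [ 3.50507238e-01 -4.34469158e-01  8.29687427e-01 -2.98814121e+02]
 [-5.49993824e-01  6.21556937e-01  5.57829515e-01 -7.79790331e+02]
 [ 0.00000000e+00  0.00000000e+00  0.00000000e+00  1.00000000e+00]]
```

View pics/scene0.png

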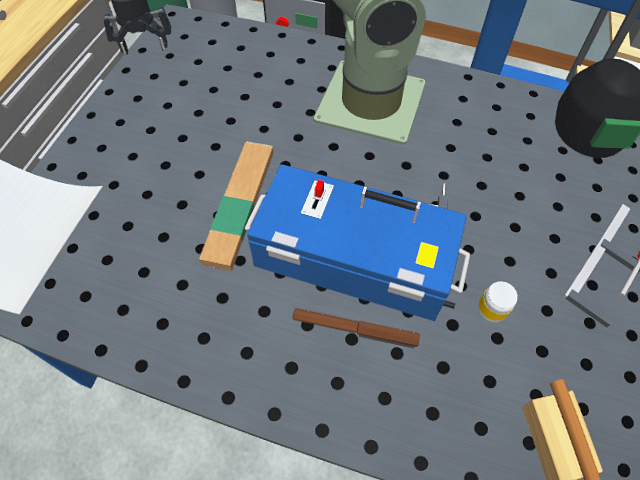

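View pics/side0.png

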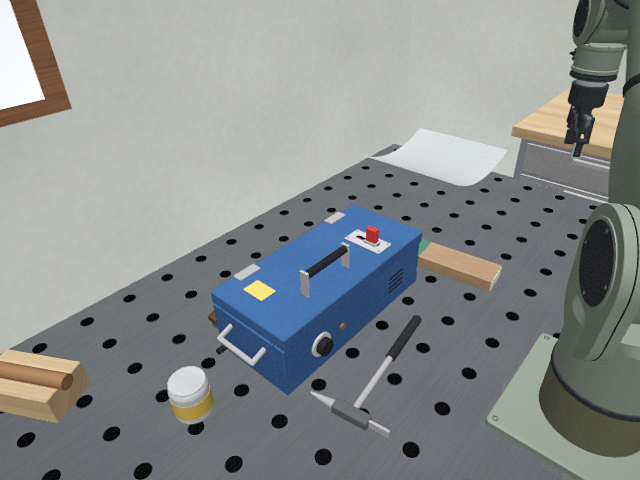

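The scene view (from behind) shows the oven with the handle bar at about (364,194)-(418,209) and the red thumb at (319,185). In the side view the bar runs (306,274)-(348,250), the thumb is at (372,230), and the lid corners are at (212,292), (286,337), (421,232) and (347,206). I'll zoom in for precision.

```bash
python3 - <<'E'
import cv2,numpy as np
a=cv2.imread('pics/scene0.png')[150:330,235:475];b=cv2.imread('pics/side0.png')[195:400,200:440]
a=cv2.resize(a,None,fx=3.3333,fy=3.3333,interpolation=cv2.INTER_CUBIC);b=cv2.resize(b,None,fx=2.9,fy=2.9,interpolation=cv2.INTER_CUBIC)
cv2.imwrite('pics/a1.png',a);cv2.imwrite('pics/b1.png',b);print(a.shape,b.shape)
E
```

```text
(600, 800, 3) (594, 696, 3)
```

View pics/a1.png

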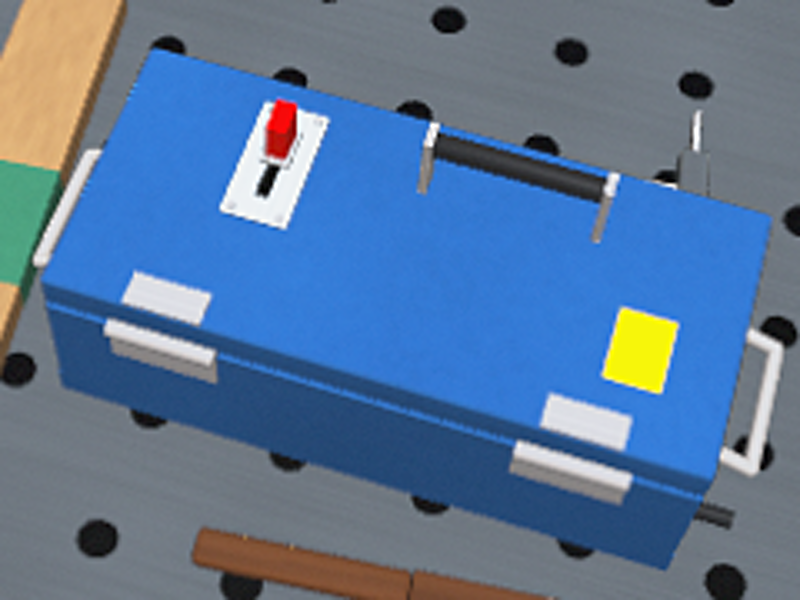

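View pics/b1.png

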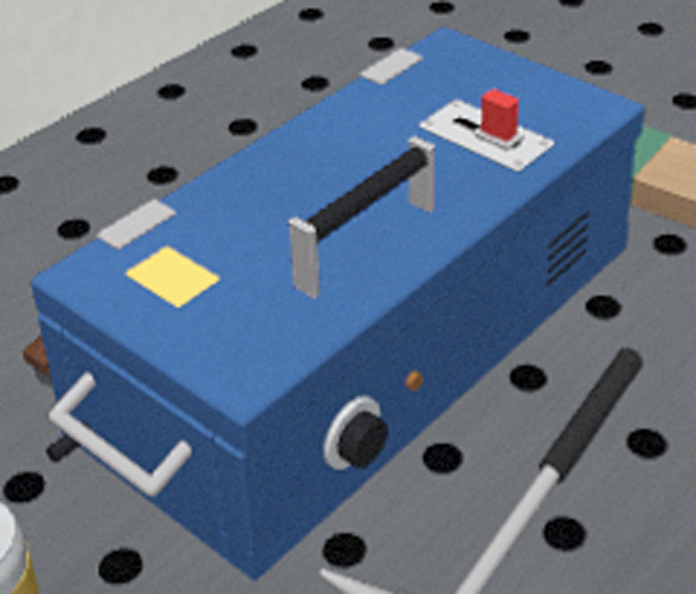

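```bash
cat > h.py <<'E'
import numpy as np, cv2
from workcell import read_state, vision, manip
from scipy.optimize import least_squares
from scipy.spatial.transform import Rotation as R
def proj(d,P):
    P=np.atleast_2d(P);E=np.array(d["extrinsics"]);c=P@E[:3,:3].T+E[:3,3]
    s=np.c_[c[:,0],-c[:,1]]/-c[:,2:];r2=(s**2).sum(1,keepdims=True);s=s*(1+d["k1"]*r2)
    K=d["K"];return s@np.diag([K[0,0],K[1,1]])+[K[0,2],K[1,2]]
def tri(ds,px,x0=(500,0,150)):
    f=lambda p:np.concatenate([(proj(d,p)[0]-q) for d,q in zip(ds,px)])
    r=least_squares(f,x0);return r.x,np.abs(r.fun).max()
def oven(p):  # p = x,y,yaw -> function oven->world
    return lambda q:np.atleast_2d(q)@R.from_euler('z',p[2]).as_matrix().T+[p[0],p[1],p[3] if len(p)>3 else 0]
E
python3 - <<'E'
from h import *
a=vision.snapshot("scene");b=vision.snapshot("side")
names=["f-","f+","b+","b-","bar+","bar-","thtop"]
A=np.array([[155,48],[771,214],[710,482],[42,285],[606,188],[438,147],[287,105]])/3.3333+[235,150]
B=np.array([[643,107],[246,430],[33,283],[444,28],[313,226],[418,162],[500,97]])/2.9+[200,195]
O=np.array([[-100,-210,152],[-100,210,152],[95,210,152],[95,-210,152],[-50,103,194],[-50,-3,194],[-44,-100,190.]])
for n,i,j in zip(names,A,B): print(n,*tri([a,b],[i,j]))
f=lambda p:np.r_[(proj(a,oven(p)(O))-A).ravel(),(proj(b,oven(p)(O))-B).ravel()]
r=least_squares(f,[550,0,0,0]);print(r.x);print(r.fun.reshape(2,-1,2).round(1))
M=oven(r.x);print("handle",M([-50,50,194]),"thumb",M([-44,-100,178]),"hinge",M([95,0,124]))
E
```

```text
f- [ 414.45287531 -107.10109297  149.95487124] 0.4946507520934347
f+ [412.55571775 308.59734549 148.75124941] 0.47178169525531644
b+ [608.24994898 307.04085923 147.29334875] 1.0710188385025674
b- [ 607.73378474 -108.95838911  146.84655353] 1.2509414004696282
bar+ [462.60263285 200.8815564  199.39997484] 1.7759058128566778
bar- [462.54300891  98.65586023 191.45351775] 0.6350510422476816
thtop [465.31862246   3.17892608 194.19370484] 0.09232543128706538
[ 5.12404828e+02  9.97637151e+01  9.93963779e-04 -1.30091022e+00]
[[[-1.4 -1.7]
  [ 0.3 -1. ]
  [ 1.  -1.6]
  [-1.4 -2.3]
  [-1.1  0.3]
  [-1.3 -1.3]
  [-2.   2.4]]

 [[ 1.1 -0.3]
  [-0.9 -0.2]
  [-2.3 -0. ]
  [-0.9 -0.7]
  [-2.2  4.6]
  [ 0.1 -0.6]
  [-0.2  1. ]]]
handle [[462.35515456 149.71399219 192.69908978]] thumb [[ 4.68504246e+02 -2.79969935e-01  1.76699090e+02]] hinge [[607.40478111  99.85814161 122.69908978]]
```

Oven fit: centre about (512, 100), yaw about 0; handle about (462, 150, 193). Next I'll write a move helper and the pre-grasp pose, tilted 20° forward.

```bash
cat >> h.py <<'E'
HP=18.7
def pose(g,a): # grasp point, forward tilt deg -> TCP, rot
    a=np.radians(a);c,s=np.cos(a),np.sin(a)
    M=np.array([[c,0,s],[0,-1,0],[s,0,-c]]);return np.array(g)+HP*M[:,2],M
def row(T,M,s=None,start=None):
    s=s or read_state()
    p0,R0=start if start else (s["tool_pos"],R.from_rotvec(s["orientation"]).as_matrix())
    d=R0.T@(np.array(T)-p0)/25; w=np.degrees(R.from_matrix(R0.T@M).as_rotvec())/8
    return dict(zip(["rx","ry","rz","x","y","z"],np.r_[w,d].round(3)))
E
python3 - <<'E'
from h import *
s=read_state()
T,M=pose([430,150,300],20)
print(row(T,M))
p=s["tool_pos"];print(row(p+[0,0,90],R.from_rotvec(s["orientation"]).as_matrix()))
print(row([400,-150,320],pose([0,0,0],0)[1]))
E
```

```text
{'rx': np.float64(1.386), 'ry': np.float64(2.241), 'rz': np.float64(-7.873), 'x': np.float64(-20.626), 'y': np.float64(-18.305), 'z': np.float64(-2.044)}
{'rx': np.float64(0.0), 'ry': np.float64(0.0), 'rz': np.float64(0.0), 'x': np.float64(-0.002), 'y': np.float64(0.0), 'z': np.float64(-3.6)}
{'rx': np.float64(-0.002), 'ry': np.float64(0.004), 'rz': np.float64(-7.957), 'x': np.float64(-10.519), 'y': np.float64(-11.675), 'z': np.float64(-3.553)}
```

arm_command:
  plan:
    - {"z": -3.6, "hand": 0.3}
    - {"z": -3.6, "hand": 0.3}
    - {"rz": -4, "x": -10.5, "y": -11.7, "z": -3.6, "hand": 0.3}
    - {"rz": -4, "x": -10.5, "y": -11.7, "z": -3.6, "hand": 0.3}
    - {"rz": -4, "x": -10.5, "y": -11.7, "z": -3.6, "hand": 0.3}
    - {"rz": -5, "x": -10.5, "y": -11.7, "z": -3.6, "hand": 0.3}
    - {"rz": -6, "x": -10.5, "y": -11.7, "z": -3.6, "hand": 0.3}
    - {"rz": -6, "x": -10.5, "y": -11.7, "z": -3.6, "hand": 0.3}
    - {"rz": -6, "x": -10.5, "y": -11.7, "z": -3.6, "hand": 0.3}
    - {"rx": 1.386, "ry": 2.241, "rz": -7.873, "x": -20.63, "y": -18.3, "z": -3, "hand": 0.3}
    - {"rx": 1.386, "ry": 2.241, "rz": -7.873, "x": -20.63, "y": -18.3, "z": -3, "hand": 0.3}
    - {"rx": 1.386, "ry": 2.241, "rz": -7.873, "x": -20.63, "y": -18.3, "z": -3, "hand": 0.3}
    - {"rx": 1.386, "ry": 2.241, "rz": -7.873, "x": -20.63, "y": -18.3, "z": -2.04, "hand": 0.3}
    - {"rx": 1.386, "ry": 2.241, "rz": -7.873, "x": -20.63, "y": -18.3, "z": -2.04, "hand": 0.3}
    - {"rx": 1.386, "ry": 2.241, "rz": -7.873, "x": -20.63, "y": -18.3, "z": -2.04, "hand": 0.3}
    - {"rx": 1.386, "ry": 2.241, "rz": -7.873, "x": -20.63, "y": -18.3, "z": -2.04, "hand": 0.3}

```text
schema error: expected keys rx, ry, rz, x, y, z, hand
```

All keys are required in every row.

arm_command:
  plan:
    - {"rx": 0, "ry": 0, "rz": 0, "x": 0, "y": 0, "z": -3.6, "hand": 0.3}
    - {"rx": 0, "ry": 0, "rz": 0, "x": 0, "y": 0, "z": -3.6, "hand": 0.3}
    - {"rx": 0, "ry": 0, "rz": -4, "x": -10.5, "y": -11.7, "z": -3.6, "hand": 0.3}
    - {"rx": 0, "ry": 0, "rz": -4, "x": -10.5, "y": -11.7, "z": -3.6, "hand": 0.3}
    - {"rx": 0, "ry": 0, "rz": -4, "x": -10.5, "y": -11.7, "z": -3.6, "hand": 0.3}
    - {"rx": 0, "ry": 0, "rz": -5, "x": -10.5, "y": -11.7, "z": -3.6, "hand": 0.3}
    - {"rx": 0, "ry": 0, "rz": -6, "x": -10.5, "y": -11.7, "z": -3.6, "hand": 0.3}
    - {"rx": 0, "ry": 0, "rz": -6, "x": -10.5, "y": -11.7, "z": -3.6, "hand": 0.3}
    - {"rx": 1.386, "ry": 2.241, "rz": -7.873, "x": -20.63, "y": -18.3, "z": -3, "hand": 0.3}
    - {"rx": 1.386, "ry": 2.241, "rz": -7.873, "x": -20.63, "y": -18.3, "z": -3, "hand": 0.3}
    - {"rx": 1.386, "ry": 2.241, "rz": -7.873, "x": -20.63, "y": -18.3, "z": -3, "hand": 0.3}
    - {"rx": 1.386, "ry": 2.241, "rz": -7.873, "x": -20.63, "y": -18.3, "z": -3, "hand": 0.3}
    - {"rx": 1.386, "ry": 2.241, "rz": -7.873, "x": -20.63, "y": -18.3, "z": -2.04, "hand": 0.3}
    - {"rx": 1.386, "ry": 2.241, "rz": -7.873, "x": -20.63, "y": -18.3, "z": -2.04, "hand": 0.3}
    - {"rx": 1.386, "ry": 2.241, "rz": -7.873, "x": -20.63, "y": -18.3, "z": -2.04, "hand": 0.3}
    - {"rx": 1.386, "ry": 2.241, "rz": -7.873, "x": -20.63, "y": -18.3, "z": -2.04, "hand": 0.3}

```text
t: 2.2
tool_pos: [435.9, 151.4, 281.9]
orientation: [3.094, 0.005, 0.545]
ft_force: [-0.2, -0.8, 0.2]
finger_gap: 0.653
```

```bash
python3 - <<'E'
from h import *
d=vision.snapshot("wrist");np.save("w1.npy",d,allow_pickle=True)
im=d["image"][:,:,::-1].copy()
M=oven([512.4,99.8,0.001,-1.3])
for q in([-50,103,194],[-50,-3,194],[-50,50,194],[-100,210,152],[-100,-210,152],[-44,-100,190]):
    u=proj(d,M(q))[0];print(q,u.round(1))
    if abs(u).max()<700: cv2.drawMarker(im,tuple(int(v) for v in u),(0,255,0),0,12,1)
cv2.imwrite("pics/w1.png",im)
E
```

```text
[-50, 103, 194] [310.4 151.8]
[-50, -3, 194] [311.  328.2]
[-50, 50, 194] [310.7 245.6]
[-100, 210, 152] [197.9 -48.2]
[-100, -210, 152] [239.6 531.2]
[-44, -100, 190] [317.8 446.1]
```

View pics/w1.png

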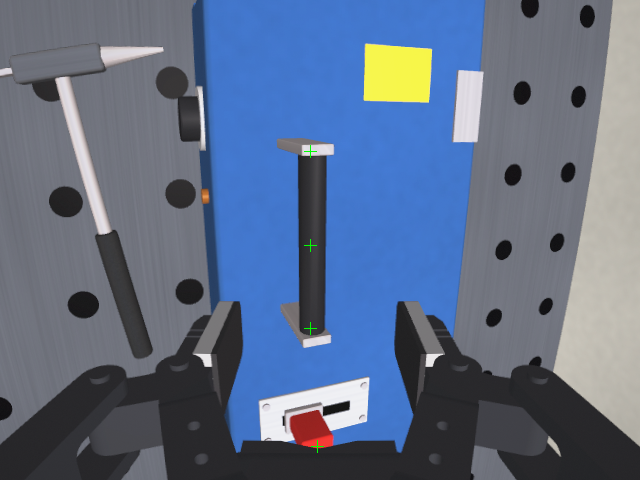

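The wrist view shows the bar at column ~313, rows 155–335, agreeing with the prediction (green, 310) to 1–3 mm. The hammer is off to the left and clear. Next, the approach.

```bash
python3 - <<'E'
from h import *
print(row(*pose([463,149.5,193.5],20)))
E
```

```text
{'rx': np.float64(0.003), 'ry': np.float64(0.001), 'rz': np.float64(0.01), 'x': np.float64(-0.2), 'y': np.float64(0.023), 'z': np.float64(4.449)}
```

arm_command:
  plan:
    - {"rx": 0, "ry": 0, "rz": 0, "x": -0.2, "y": 0, "z": 2, "hand": 0.3}
    - {"rx": 0, "ry": 0, "rz": 0, "x": -0.2, "y": 0, "z": 3.3, "hand": 0.3}
    - {"rx": 0, "ry": 0, "rz": 0, "x": -0.2, "y": 0, "z": 4.4, "hand": 0.3}
    - {"rx": 0, "ry": 0, "rz": 0, "x": -0.2, "y": 0, "z": 4.4, "hand": 0.3}
    - {"rx": 0, "ry": 0, "rz": 0, "x": -0.2, "y": 0, "z": 4.4, "hand": -1}
    - {"rx": 0, "ry": 0, "rz": 0, "x": -0.2, "y": 0, "z": 4.4, "hand": -1}
    - {"rx": 0, "ry": 0, "rz": 0, "x": -0.2, "y": 0, "z": 4.4, "hand": -1}
    - {"rx": 0, "ry": 0, "rz": 0, "x": -0.2, "y": 0, "z": 4.4, "hand": -1}
    - {"rx": 0, "ry": 0, "rz": 0, "x": -0.2, "y": 0, "z": 4.4, "hand": -1}
    - {"rx": 0, "ry": 0, "rz": 0, "x": -0.2, "y": 0, "z": 4.4, "hand": -1}

```text
t: 3.5
tool_pos: [469.6, 149.7, 178.5]
orientation: [-3.093, 0.001, -0.549]
ft_force: [-4.5, -1.2, 15.8]
finger_gap: 0.163
```

```bash
cat >> h.py <<'E'
H=np.array([607.5,0,123.]);G0=np.array([463,149.5,193.5])
def arc(th,base=20): # lid angle deg
    return pose(H*[1,0,1]+R.from_euler('y',th,degrees=True).apply(G0-H), base-th)
def rows(ths,th0,base=20):
    for t in ths: print(t,{k:float(round(v,2)) for k,v in row(*arc(t,base),s=1,start=arc(th0,base)).items()})
E
python3 - <<'E'
from h import *
s=read_state();print(s["ft_force"],s["finger_gap"],s["tool_pos"])
rows([.5,1,1.5,2,2.5,3,3.5,4],0)
E
```

```text
[-4.51298355 -1.19569326 15.83821703] 0.16307541429047623 [469.57578588 149.70474823 178.5103404 ]
0.5 {'rx': 0.0, 'ry': -0.06, 'rz': 0.0, 'x': 0.03, 'y': 0.0, 'z': -0.04}
1 {'rx': 0.0, 'ry': -0.12, 'rz': 0.0, 'x': 0.07, 'y': 0.0, 'z': -0.08}
1.5 {'rx': 0.0, 'ry': -0.19, 'rz': 0.0, 'x': 0.1, 'y': 0.0, 'z': -0.12}
2 {'rx': 0.0, 'ry': -0.25, 'rz': 0.0, 'x': 0.14, 'y': 0.0, 'z': -0.15}
2.5 {'rx': 0.0, 'ry': -0.31, 'rz': 0.0, 'x': 0.17, 'y': 0.0, 'z': -0.19}
3 {'rx': 0.0, 'ry': -0.38, 'rz': 0.0, 'x': 0.21, 'y': 0.0, 'z': -0.23}
3.5 {'rx': 0.0, 'ry': -0.44, 'rz': 0.0, 'x': 0.24, 'y': 0.0, 'z': -0.26}
4 {'rx': 0.0, 'ry': -0.5, 'rz': 0.0, 'x': 0.28, 'y': 0.0, 'z': -0.3}
```

arm_command:
  plan:
    - {"rx": 0, "ry": -0.12, "rz": 0, "x": 0.07, "y": 0, "z": -0.08, "hand": -1}
    - {"rx": 0, "ry": -0.25, "rz": 0, "x": 0.14, "y": 0, "z": -0.15, "hand": -1}
    - {"rx": 0, "ry": -0.25, "rz": 0, "x": 0.14, "y": 0, "z": -0.15, "hand": -1}
    - {"rx": 0, "ry": -0.25, "rz": 0, "x": 0.14, "y": 0, "z": -0.15, "hand": -1}

```text
t: 4.0
tool_pos: [470.8, 149.7, 182.1]
orientation: [3.102, -0.0, 0.492]
ft_force: [-4.8, -1.0, -5.0]
finger_gap: 0.168
```

arm_command:
  plan:
    - {"rx": 0, "ry": -0.12, "rz": 0, "x": 0.07, "y": 0, "z": -0.08, "hand": -1}
    - {"rx": 0, "ry": -0.19, "rz": 0, "x": 0.1, "y": 0, "z": -0.12, "hand": -1}
    - {"rx": 0, "ry": -0.19, "rz": 0, "x": 0.1, "y": 0, "z": -0.12, "hand": -1}
    - {"rx": 0, "ry": -0.19, "rz": 0, "x": 0.1, "y": 0, "z": -0.12, "hand": -1}

```text
t: 4.5
tool_pos: [470.8, 149.5, 183.8]
orientation: [3.108, 0.001, 0.443]
ft_force: [-1.8, 3.0, -36.7]
finger_gap: 0.16
```

arm_command:
  plan:
    - {"rx": 0, "ry": -0.06, "rz": 0, "x": 0.03, "y": 0, "z": -0.04, "hand": -1}
    - {"rx": 0, "ry": -0.06, "rz": 0, "x": 0.03, "y": 0, "z": -0.04, "hand": -1}
    - {"rx": 0, "ry": -0.06, "rz": 0, "x": 0.03, "y": 0, "z": -0.04, "hand": -1}

```text
t: 4.88
tool_pos: [470.7, 149.4, 184.4]
orientation: [3.109, 0.001, 0.427]
ft_force: [-2.0, 4.4, -49.4]
finger_gap: 0.162
```

It stops hard: 49 N at about 5 mm rise, against the 6–12 N a free lid needs. It's caught, so I'll let the lid back down before touching the latch.

```bash
python3 - <<'E'
from h import *
rows([2,0],4)
E
```

```text
2 {'rx': 0.0, 'ry': 0.25, 'rz': 0.0, 'x': -0.13, 'y': 0.0, 'z': 0.16}
0 {'rx': 0.0, 'ry': 0.5, 'rz': 0.0, 'x': -0.26, 'y': 0.0, 'z': 0.32}
```

arm_command:
  plan:
    - {"rx": 0, "ry": 0.25, "rz": 0, "x": -0.13, "y": 0, "z": 0.16, "hand": -1}
    - {"rx": 0, "ry": 0.5, "rz": 0, "x": -0.26, "y": 0, "z": 0.32, "hand": -1}
    - {"rx": 0, "ry": 0.5, "rz": 0, "x": -0.26, "y": 0, "z": 0.32, "hand": -1}
    - {"rx": 0, "ry": 0.5, "rz": 0, "x": -0.26, "y": 0, "z": 0.32, "hand": -1}

```text
t: 5.38
tool_pos: [469.3, 149.5, 179.2]
orientation: [3.092, -0.001, 0.551]
ft_force: [-20.6, -5.5, 49.9]
finger_gap: 0.161
```

arm_command:
  plan:
    - {"rx": 0, "ry": 0, "rz": 0, "x": 0, "y": 0, "z": -0.1, "hand": 0.3}
    - {"rx": 0, "ry": 0, "rz": 0, "x": 0, "y": 0, "z": -0.1, "hand": 0.3}
    - {"rx": 0, "ry": 0, "rz": 0, "x": 0, "y": 0, "z": -0.1, "hand": 0.3}
    - {"rx": 0, "ry": 0, "rz": 0, "x": 0, "y": 0, "z": -0.1, "hand": 0.3}
    - {"rx": 0, "ry": 0, "rz": 0, "x": 0, "y": 0, "z": -2, "hand": 0.3}
    - {"rx": 0, "ry": 0, "rz": 0, "x": 0, "y": 0, "z": -4, "hand": 0.3}
    - {"rx": 0, "ry": 0, "rz": 0, "x": 0, "y": 0, "z": -4, "hand": 0.3}
    - {"rx": 0, "ry": 0, "rz": 0, "x": 0, "y": 0, "z": -4, "hand": -1}

```text
t: 6.38
tool_pos: [435.1, 149.4, 270.9]
orientation: [3.093, -0.002, 0.546]
ft_force: [-0.0, 0.1, -0.2]
finger_gap: 0.452
```

```bash
python3 - <<'E'
from h import *
M=pose([0,0,0],0)[1]
print(row([425,1,270],M))
E
```

```text
{'rx': np.float64(0.005), 'ry': np.float64(-2.503), 'rz': np.float64(-0.008), 'x': np.float64(-0.388), 'y': np.float64(5.938), 'z': np.float64(-0.099)}
```

arm_command:
  plan:
    - {"rx": 0, "ry": -1.2, "rz": 0, "x": -0.4, "y": 2.5, "z": -0.1, "hand": -1}
    - {"rx": 0, "ry": -2.5, "rz": 0, "x": -0.4, "y": 5, "z": -0.1, "hand": -1}
    - {"rx": 0, "ry": -2.5, "rz": 0, "x": -0.4, "y": 5.94, "z": -0.1, "hand": -1}
    - {"rx": 0, "ry": -2.5, "rz": 0, "x": -0.4, "y": 5.94, "z": -0.1, "hand": -1}
    - {"rx": 0, "ry": -2.5, "rz": 0, "x": -0.4, "y": 5.94, "z": -0.1, "hand": -1}
    - {"rx": 0, "ry": -2.5, "rz": 0, "x": -0.4, "y": 5.94, "z": -0.1, "hand": -1}

```text
t: 7.12
tool_pos: [424.6, 1.7, 269.3]
orientation: [3.141, -0.0, -0.001]
ft_force: [0.4, -0.2, 0.2]
finger_gap: -0.003
```

```bash
python3 - <<'E'
from h import *
d=vision.snapshot("wrist");s=read_state();print(s["tool_pos"],s["ft_force"],s["finger_gap"])
im=d["image"][:,:,::-1].copy()
M=oven([513,99.5,0.001,-1])
for q in([-56,-107,190],[-56,-93,190],[-32,-107,190],[-32,-93,190]):
    u=proj(d,M(q))[0];print(M(q),u.round(1));cv2.drawMarker(im,tuple(int(v) for v in u),(0,255,0),0,10,1)
u=proj(d,s["tool_pos"])[0];print(u);cv2.drawMarker(im,tuple(int(v) for v in u),(0,255,255),0,12,1)
cv2.imwrite("pics/w2.png",im)
E
```

```text
[424.59236365   2.15217665 269.58857794] [ 0.30031167  1.41933509 -0.42027137] -0.0011261299279188858
[[457.10702798  -7.55594649 189.        ]] [378.7 265.8]
[[457.09302798   6.44404651 189.        ]] [379.7 241.5]
[[481.10701598  -7.53194649 189.        ]] [422.  265.6]
[[481.09301598   6.46804651 189.        ]] [423.8 241.4]
[320.00832633 318.63822983]
```

View pics/w2.png

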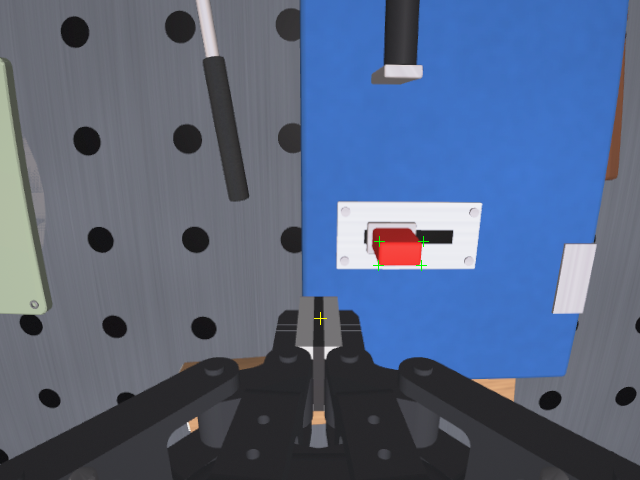

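The thumb's top face is at columns 377–421, rows 241–265, matching the prediction within 1–2 px, so its front face is at x≈456 and y≈0. Next I descend in front of it and push +x gently.

arm_command:
  plan:
    - {"rx": 0, "ry": 0, "rz": 0, "x": 0, "y": 0.08, "z": 2, "hand": -1}
    - {"rx": 0, "ry": 0, "rz": 0, "x": 0, "y": 0.08, "z": 3.9, "hand": -1}
    - {"rx": 0, "ry": 0, "rz": 0, "x": 0, "y": 0.08, "z": 3.9, "hand": -1}
    - {"rx": 0, "ry": 0, "rz": 0, "x": 0.4, "y": 0.08, "z": 3.9, "hand": -1}
    - {"rx": 0, "ry": 0, "rz": 0, "x": 0.6, "y": 0.08, "z": 3.9, "hand": -1}
    - {"rx": 0, "ry": 0, "rz": 0, "x": 0.8, "y": 0.08, "z": 3.9, "hand": -1}
    - {"rx": 0, "ry": 0, "rz": 0, "x": 1, "y": 0.08, "z": 3.9, "hand": -1}
    - {"rx": 0, "ry": 0, "rz": 0, "x": 1, "y": 0.08, "z": 3.9, "hand": -1}

```text
t: 8.18
tool_pos: [450.0, -0.6, 172.9]
orientation: [3.141, -0.0, 0.001]
ft_force: [-0.7, 0.3, -0.4]
finger_gap: 0.004
```

arm_command:
  plan:
    - {"rx": 0, "ry": 0, "rz": 0, "x": 0.2, "y": 0, "z": 0, "hand": -1}
    - {"rx": 0, "ry": 0, "rz": 0, "x": 0.4, "y": 0, "z": 0, "hand": -1}
    - {"rx": 0, "ry": 0, "rz": 0, "x": 0.4, "y": 0, "z": 0, "hand": -1}

```text
t: 8.55
tool_pos: [460.1, -0.6, 172.7]
orientation: [3.141, -0.0, 0.001]
ft_force: [-0.1, 0.7, -0.5]
finger_gap: 0.001
```

```bash
python3 - <<'E'
from h import *
d=vision.snapshot("wrist");e=vision.snapshot("side");print(read_state()["ft_force"],proj(e,[460,-.6,172.7]))
a=d["image"][100:400,150:550,::-1];b=cv2.resize(e["image"][150:300,300:500,::-1],(400,300),interpolation=2)
cv2.imwrite("pics/w3.png",np.hstack([a,b]))
E
```

```text
[ 0.39210935 -0.31133068 -0.54850219] [[375.39951847 237.36731486]]
```

View pics/w3.png

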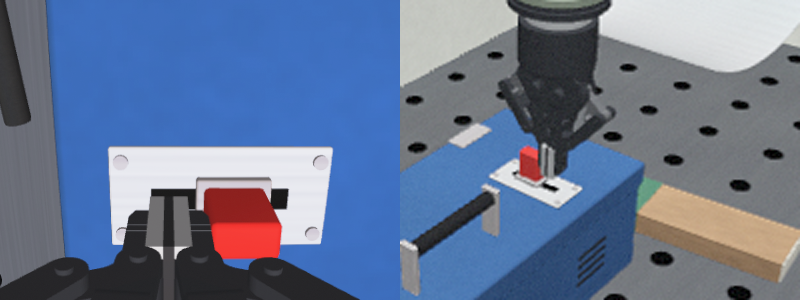

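The thumb has moved: it now sits right of the fingers, with slot visible behind it and a little ahead at crop columns 275–288. I'll push on to the end stop.

arm_command:
  plan:
    - {"rx": 0, "ry": 0, "rz": 0, "x": 0.1, "y": 0, "z": 0, "hand": -1}
    - {"rx": 0, "ry": 0, "rz": 0, "x": 0.2, "y": 0, "z": 0, "hand": -1}
    - {"rx": 0, "ry": 0, "rz": 0, "x": 0.2, "y": 0, "z": 0, "hand": -1}

```text
t: 9.02
tool_pos: [464.8, -0.6, 172.7]
orientation: [3.141, -0.0, 0.001]
ft_force: [-0.3, -0.3, 1.1]
finger_gap: -0.001
```

arm_command:
  plan:
    - {"rx": 0, "ry": 0, "rz": 0, "x": 0.1, "y": 0, "z": 0, "hand": -1}
    - {"rx": 0, "ry": 0, "rz": 0, "x": 0.2, "y": 0, "z": 0, "hand": -1}
    - {"rx": 0, "ry": 0, "rz": 0, "x": 0.2, "y": 0, "z": 0, "hand": -1}

```text
t: 9.4
tool_pos: [469.1, -0.7, 172.7]
orientation: [3.141, 0.0, -0.002]
ft_force: [-8.2, -0.1, 3.9]
finger_gap: 0.001
```

arm_command:
  plan:
    - {"rx": 0, "ry": 0, "rz": 0, "x": 0.1, "y": 0, "z": 0, "hand": -1}
    - {"rx": 0, "ry": 0, "rz": 0, "x": 0.1, "y": 0, "z": 0, "hand": -1}
    - {"rx": 0, "ry": 0, "rz": 0, "x": 0.1, "y": 0, "z": 0, "hand": -1}

```text
t: 9.78
tool_pos: [469.6, -0.7, 172.6]
orientation: [3.14, 0.001, -0.008]
ft_force: [-22.8, 2.1, 13.9]
finger_gap: -0.0
```

Hard stop: 23 N with almost no motion, and the travel matches 25 mm. I'll back off, lift and return to the handle.

arm_command:
  plan:
    - {"rx": 0, "ry": 0, "rz": 0, "x": -0.8, "y": 0, "z": 0, "hand": -1}
    - {"rx": 0, "ry": 0, "rz": 0, "x": -0.8, "y": 0, "z": -2, "hand": -1}
    - {"rx": 0, "ry": 0, "rz": 0, "x": -1, "y": 0, "z": -4.4, "hand": -1}
    - {"rx": 0, "ry": 0, "rz": 0, "x": -1, "y": 0, "z": -4.4, "hand": -1}
    - {"rx": 0, "ry": 0, "rz": 0, "x": -1, "y": 0, "z": -4.4, "hand": 0.3}

```text
t: 10.4
tool_pos: [447.3, -0.8, 282.5]
orientation: [3.141, -0.001, 0.001]
ft_force: [0.4, -0.7, -0.6]
finger_gap: 0.197
```

```bash
python3 - <<'E'
from h import *
d=vision.snapshot("wrist");cv2.imwrite("pics/w4.png",d["image"][:,:,::-1])
print(row(*pose([430,149.5,290],20)))
E
```

```text
{'rx': np.float64(0.004), 'ry': np.float64(2.503), 'rz': np.float64(-0.0), 'x': np.float64(-0.428), 'y': np.float64(-6.009), 'z': np.float64(0.383)}
```

View pics/w4.png

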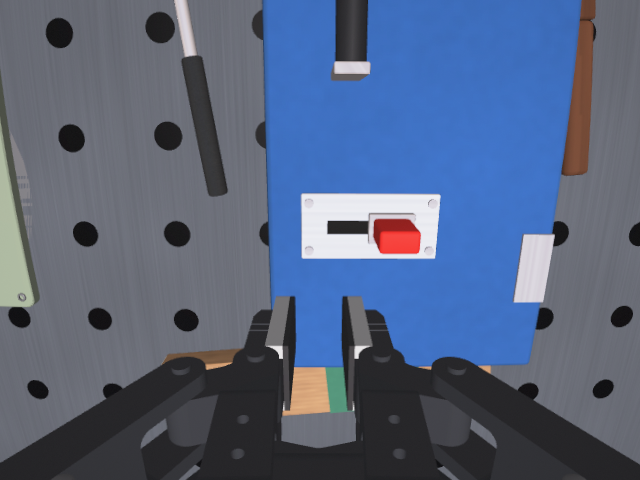

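The slider is at the back end of its slot: the empty slot shows only at the front, columns 327–370. Back to the handle.

arm_command:
  plan:
    - {"rx": 0, "ry": 1.2, "rz": 0, "x": -0.43, "y": -2.5, "z": -0.5, "hand": 0.3}
    - {"rx": 0, "ry": 2.5, "rz": 0, "x": -0.43, "y": -5, "z": 0, "hand": 0.3}
    - {"rx": 0, "ry": 2.5, "rz": 0, "x": -0.43, "y": -6.01, "z": 0.38, "hand": 0.3}
    - {"rx": 0, "ry": 2.5, "rz": 0, "x": -0.43, "y": -6.01, "z": 0.38, "hand": 0.3}
    - {"rx": 0, "ry": 2.5, "rz": 0, "x": -0.43, "y": -6.01, "z": 0.38, "hand": 0.3}
    - {"rx": 0, "ry": 2.5, "rz": 0, "x": -0.43, "y": -6.01, "z": 0.38, "hand": 0.3}

```text
t: 11.2
tool_pos: [436.4, 149.1, 272.7]
orientation: [3.093, -0.0, 0.544]
ft_force: [-0.6, 0.1, -0.6]
finger_gap: 0.651
```

```bash
python3 - <<'E'
from h import *
s=read_state();print(s["tool_pos"],s["finger_gap"],row(*arc(0)))
rows([2,4,7,10],0)
E
```

```text
[436.38802534 149.13969599 272.72196016] 0.6511211665866465 {'rx': np.float64(0.009), 'ry': np.float64(0.007), 'rz': np.float64(0.001), 'x': np.float64(-0.08), 'y': np.float64(-0.02), 'z': np.float64(4.09)}
2 {'rx': 0.0, 'ry': -0.25, 'rz': 0.0, 'x': 0.14, 'y': 0.0, 'z': -0.15}
4 {'rx': 0.0, 'ry': -0.5, 'rz': 0.0, 'x': 0.28, 'y': 0.0, 'z': -0.3}
7 {'rx': 0.0, 'ry': -0.88, 'rz': 0.0, 'x': 0.51, 'y': 0.0, 'z': -0.52}
10 {'rx': 0.0, 'ry': -1.25, 'rz': 0.0, 'x': 0.74, 'y': 0.0, 'z': -0.72}
```

arm_command:
  plan:
    - {"rx": 0, "ry": 0, "rz": 0, "x": -0.08, "y": -0.02, "z": 2, "hand": 0.3}
    - {"rx": 0, "ry": 0, "rz": 0, "x": -0.08, "y": -0.02, "z": 3.3, "hand": 0.3}
    - {"rx": 0, "ry": 0, "rz": 0, "x": -0.08, "y": -0.02, "z": 4.09, "hand": 0.3}
    - {"rx": 0, "ry": 0, "rz": 0, "x": -0.08, "y": -0.02, "z": 4.09, "hand": 0.3}
    - {"rx": 0, "ry": 0, "rz": 0, "x": -0.08, "y": -0.02, "z": 4.09, "hand": -1}
    - {"rx": 0, "ry": 0, "rz": 0, "x": -0.08, "y": -0.02, "z": 4.09, "hand": -1}
    - {"rx": 0, "ry": 0, "rz": 0, "x": -0.08, "y": -0.02, "z": 4.09, "hand": -1}
    - {"rx": 0, "ry": 0, "rz": 0, "x": -0.08, "y": -0.02, "z": 4.09, "hand": -1}
    - {"rx": 0, "ry": 0, "rz": 0, "x": -0.08, "y": -0.02, "z": 4.09, "hand": -1}

```text
t: 12.32
tool_pos: [470.0, 149.8, 177.4]
orientation: [-3.093, 0.002, -0.549]
ft_force: [-2.2, -1.9, 11.6]
finger_gap: 0.168
```

arm_command:
  plan:
    - {"rx": 0, "ry": -0.25, "rz": 0, "x": 0.14, "y": 0, "z": -0.15, "hand": -1}
    - {"rx": 0, "ry": -0.5, "rz": 0, "x": 0.28, "y": 0, "z": -0.3, "hand": -1}
    - {"rx": 0, "ry": -0.5, "rz": 0, "x": 0.28, "y": 0, "z": -0.3, "hand": -1}

```text
t: 12.7
tool_pos: [473.6, 149.8, 186.6]
orientation: [-3.11, 0.003, -0.437]
ft_force: [8.4, 2.3, -12.8]
finger_gap: 0.166
```

It now comes up freely: 13 N at 9 mm. Continuing along the arc.

```bash
python3 - <<'E'
from h import *
rows(range(7,29,3),4);print()
rows(range(28,54,3),25)
E
```

```text
7 {'rx': 0.0, 'ry': -0.38, 'rz': 0.0, 'x': 0.21, 'y': 0.0, 'z': -0.23}
10 {'rx': 0.0, 'ry': -0.75, 'rz': 0.0, 'x': 0.43, 'y': 0.0, 'z': -0.45}
13 {'rx': 0.0, 'ry': -1.12, 'rz': 0.0, 'x': 0.66, 'y': 0.0, 'z': -0.65}
16 {'rx': 0.0, 'ry': -1.5, 'rz': 0.0, 'x': 0.9, 'y': -0.0, 'z': -0.84}
19 {'rx': 0.0, 'ry': -1.88, 'rz': 0.0, 'x': 1.16, 'y': 0.0, 'z': -1.02}
22 {'rx': 0.0, 'ry': -2.25, 'rz': 0.0, 'x': 1.42, 'y': 0.0, 'z': -1.19}
25 {'rx': 0.0, 'ry': -2.62, 'rz': 0.0, 'x': 1.69, 'y': 0.0, 'z': -1.34}
28 {'rx': 0.0, 'ry': -3.0, 'rz': 0.0, 'x': 1.96, 'y': 0.0, 'z': -1.48}

28 {'rx': 0.0, 'ry': -0.38, 'rz': 0.0, 'x': 0.21, 'y': 0.0, 'z': -0.23}
31 {'rx': 0.0, 'ry': -0.75, 'rz': 0.0, 'x': 0.43, 'y': 0.0, 'z': -0.45}
34 {'rx': 0.0, 'ry': -1.12, 'rz': 0.0, 'x': 0.66, 'y': 0.0, 'z': -0.65}
37 {'rx': 0.0, 'ry': -1.5, 'rz': 0.0, 'x': 0.9, 'y': 0.0, 'z': -0.84}
40 {'rx': 0.0, 'ry': -1.88, 'rz': 0.0, 'x': 1.16, 'y': 0.0, 'z': -1.02}
43 {'rx': 0.0, 'ry': -2.25, 'rz': 0.0, 'x': 1.42, 'y': 0.0, 'z': -1.19}
46 {'rx': 0.0, 'ry': -2.62, 'rz': 0.0, 'x': 1.69, 'y': 0.0, 'z': -1.34}
49 {'rx': 0.0, 'ry': -3.0, 'rz': 0.0, 'x': 1.96, 'y': 0.0, 'z': -1.48}
52 {'rx': 0.0, 'ry': -3.38, 'rz': 0.0, 'x': 2.25, 'y': 0.0, 'z': -1.6}
```

arm_command:
  plan:
    - {"rx": 0, "ry": -0.38, "rz": 0, "x": 0.21, "y": 0, "z": -0.23, "hand": -1}
    - {"rx": 0, "ry": -0.75, "rz": 0, "x": 0.43, "y": 0, "z": -0.45, "hand": -1}
    - {"rx": 0, "ry": -1.12, "rz": 0, "x": 0.66, "y": 0, "z": -0.65, "hand": -1}
    - {"rx": 0, "ry": -1.5, "rz": 0, "x": 0.9, "y": 0, "z": -0.84, "hand": -1}
    - {"rx": 0, "ry": -1.88, "rz": 0, "x": 1.16, "y": 0, "z": -1.02, "hand": -1}
    - {"rx": 0, "ry": -2.25, "rz": 0, "x": 1.42, "y": 0, "z": -1.19, "hand": -1}
    - {"rx": 0, "ry": -2.62, "rz": 0, "x": 1.69, "y": 0, "z": -1.34, "hand": -1}
    - {"rx": 0, "ry": -2.62, "rz": 0, "x": 1.69, "y": 0, "z": -1.34, "hand": -1}

```text
t: 13.7
tool_pos: [504.1, 149.7, 230.0]
orientation: [3.137, -0.001, -0.14]
ft_force: [-11.6, -2.6, 5.7]
finger_gap: 0.164
```

```bash
python3 - <<'E'
from h import *
s=read_state();print(arc(25)[0],s["tool_pos"],s["joints"].round(2),s["ft_force"])
E
```

```text
[504.70329984 149.5        229.33419695] [504.06026589 149.712382   229.96589368] [ 0.01  0.74 -0.67  1.56  0.44  1.09 -0.78] [-11.61585108  -2.64570442   5.72734951]
```

arm_command:
  plan:
    - {"rx": 0, "ry": -0.38, "rz": 0, "x": 0.21, "y": 0, "z": -0.23, "hand": -1}
    - {"rx": 0, "ry": -0.75, "rz": 0, "x": 0.43, "y": 0, "z": -0.45, "hand": -1}
    - {"rx": 0, "ry": -1.12, "rz": 0, "x": 0.66, "y": 0, "z": -0.65, "hand": -1}
    - {"rx": 0, "ry": -1.5, "rz": 0, "x": 0.9, "y": 0, "z": -0.84, "hand": -1}
    - {"rx": 0, "ry": -1.88, "rz": 0, "x": 1.16, "y": 0, "z": -1.02, "hand": -1}
    - {"rx": 0, "ry": -2.25, "rz": 0, "x": 1.42, "y": 0, "z": -1.19, "hand": -1}
    - {"rx": 0, "ry": -2.62, "rz": 0, "x": 1.69, "y": 0, "z": -1.34, "hand": -1}
    - {"rx": 0, "ry": -3, "rz": 0, "x": 1.96, "y": 0, "z": -1.48, "hand": -1}
    - {"rx": 0, "ry": -3.38, "rz": 0, "x": 2.25, "y": 0, "z": -1.6, "hand": -1}
    - {"rx": 0, "ry": -3.38, "rz": 0, "x": 2.25, "y": 0, "z": -1.6, "hand": -1}
    - {"rx": 0, "ry": -3.38, "rz": 0, "x": 2.25, "y": 0, "z": -1.6, "hand": -1}

```text
t: 15.08
tool_pos: [563.8, 149.9, 266.0]
orientation: [3.018, 0.0, -0.866]
ft_force: [-6.7, -4.9, 13.4]
finger_gap: 0.159
```

```bash
python3 - <<'E'
from h import *
d=vision.snapshot("side");e=vision.snapshot("scene");s=read_state();print(arc(52)[0],s["tool_pos"],s["joints"].round(2),s["ft_force"],s["joint_vel"].round(3))
M=R.from_rotvec(s["orientation"]).as_matrix();g=s["tool_pos"]-HP*M[:,2];v=g-H
print(g,np.degrees(np.arctan2(v[2],-v[0]))-np.degrees(np.arctan2(70,145)),np.hypot(v[0],v[2]))
cv2.imwrite("pics/s5.png",np.hstack([cv2.resize(x["image"][:,:,::-1],(400,300),interpolation=3) for x in(d,e)]))
E
```

```text
[564.1821847  149.5        264.41318851] [563.80545098 149.89799992 266.01055958] [-0.11  1.09 -0.61  0.63  0.27  2.02 -0.51] [-5.90893635 -4.18209394 12.75539088] [ 0.002 -0.002 -0.     0.     0.001 -0.    -0.002]
[573.71654137 149.92683882 281.86803276] 52.22549111044742 162.42036175115214
```

View pics/s5.png

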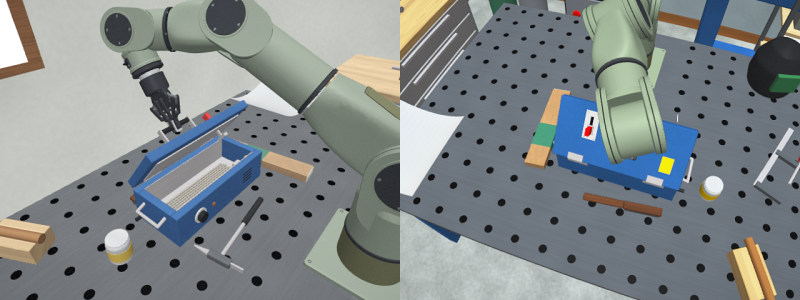

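The lid is up at about 52°, the tin, hammer, carton and brush are untouched, and the gripper is on the handle. Joint 6 reads 2.02, right at its limit, so I'll ease back to about 49°.

```bash
python3 - <<'E'
from h import *
print(read_state()["joints"][5]);rows([50,49],52)
E
```

```text
2.0155899744381185
50 {'rx': 0.0, 'ry': 0.25, 'rz': 0.0, 'x': -0.13, 'y': 0.0, 'z': 0.16}
49 {'rx': 0.0, 'ry': 0.38, 'rz': 0.0, 'x': -0.2, 'y': 0.0, 'z': 0.24}
```

arm_command:
  plan:
    - {"rx": 0, "ry": 0.2, "rz": 0, "x": -0.1, "y": 0, "z": 0.12, "hand": -1}
    - {"rx": 0, "ry": 0.38, "rz": 0, "x": -0.2, "y": 0, "z": 0.24, "hand": -1}
    - {"rx": 0, "ry": 0.38, "rz": 0, "x": -0.2, "y": 0, "z": 0.24, "hand": -1}
    - {"rx": 0, "ry": 0.38, "rz": 0, "x": -0.2, "y": 0, "z": 0.24, "hand": -1}
    - {"rx": 0, "ry": 0.38, "rz": 0, "x": -0.2, "y": 0, "z": 0.24, "hand": -1}

```text
t: 15.8
tool_pos: [556.3, 149.9, 263.4]
orientation: [3.04, 0.001, -0.786]
ft_force: [-7.6, -3.9, 10.9]
finger_gap: 0.163
```

```bash
python3 - <<'E'
from h import *
d=vision.snapshot("side");s=read_state();print(s["t"],s["joints"].round(3),s["ft_force"],s["joint_vel"].round(3),s["finger_gap"])
M=R.from_rotvec(s["orientation"]).as_matrix();g=s["tool_pos"]-HP*M[:,2];v=g-H
print(g,np.degrees(np.arctan2(v[2],-v[0]))-np.degrees(np.arctan2(70,145)),np.hypot(v[0],v[2]))
# predicted lid front edge corners for 45/49/53 deg for a visual check
im=d["image"][:,:,::-1].copy()
for th,c in((45,(0,0,255)),(49,(0,255,0)),(53,(0,255,255))):
    q=R.from_euler('y',th,degrees=True).apply([[-195,-110,28],[-195,-110+420-100,28],[-195,210-0,28]])
    q=R.from_euler('y',th,degrees=True).apply([[-195,210,28],[0,210,28],[-195,-210,28]])+[607.5,100,123]
    for u in proj(d,q): cv2.drawMarker(im,tuple(int(round(t)) for t in u),c,1,9,1)
cv2.imwrite("pics/s6.png",cv2.resize(im[130:400,160:480],(800,600*27*32//32//24) if 0 else (710,600),interpolation=2))
E
```

```text
15.85 [-0.085  1.032 -0.618  0.775  0.276  1.89  -0.531] [-7.67884859 -4.46584838 11.11811046] [ 0.    -0.     0.002  0.    -0.001 -0.001 -0.003] 0.16190241865291313
[565.35079447 149.92343688 279.75280352] 49.18040983855464 162.32066085358787
```

View pics/s6.png

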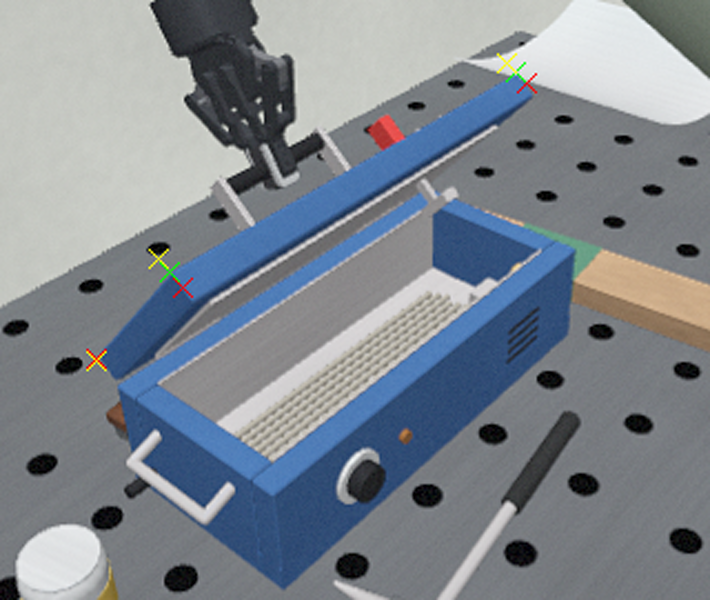

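The box edges suggest about 47–49°: the lid's side edge slope is about -1.0, against -1.19 predicted at 49° and -0.84 at 45°. I'll add 2° for margin while staying clear of joint 6's limit.

arm_command:
  plan:
    - {"rx": 0, "ry": -0.13, "rz": 0, "x": 0.07, "y": 0, "z": -0.08, "hand": -1}
    - {"rx": 0, "ry": -0.2, "rz": 0, "x": 0.16, "y": 0, "z": -0.17, "hand": -1}
    - {"rx": 0, "ry": -0.2, "rz": 0, "x": 0.16, "y": 0, "z": -0.17, "hand": -1}
    - {"rx": 0, "ry": -0.2, "rz": 0, "x": 0.16, "y": 0, "z": -0.17, "hand": -1}
    - {"rx": 0, "ry": -0.2, "rz": 0, "x": 0.16, "y": 0, "z": -0.17, "hand": -1}
    - {"rx": 0, "ry": -0.2, "rz": 0, "x": 0.16, "y": 0, "z": -0.17, "hand": -1}

```text
t: 16.6
tool_pos: [561.8, 149.9, 265.2]
orientation: [3.029, 0.001, -0.829]
ft_force: [-6.9, -3.4, 11.4]
finger_gap: 0.163
```

```bash
python3 - <<'E'
from h import *
d=vision.snapshot("side");s=read_state();print(s["t"],s["joints"].round(3),s["ft_force"],s["joint_vel"].round(3),s["finger_gap"])
M=R.from_rotvec(s["orientation"]).as_matrix();g=s["tool_pos"]-HP*M[:,2];v=g-H
print(g,np.degrees(np.arctan2(v[2],-v[0]))-np.degrees(np.arctan2(70,145)),np.hypot(v[0],v[2]))
im=d["image"][:,:,::-1].copy()
for th,c in((45,(0,0,255)),(51,(0,255,0))):
    Q=[[-195,210,28],[0,210,28],[-195,-210,28],[-195,210,0],[-145,103,70],[-145,-3,70]]
    q=R.from_euler('y',th,degrees=True).apply(Q)+[607.5,99.5,122.5]
    for u in proj(d,q): cv2.drawMarker(im,tuple(int(round(t)) for t in u),c,1,5,1)
cv2.imwrite("pics/s7.png",cv2.resize(im[140:320,190:410],(733,600),interpolation=2))
E
```

```text
16.65 [-0.101  1.064 -0.607  0.69   0.272  1.962 -0.513] [-7.88389358 -4.30285339 11.42393115] [ 0.001  0.001 -0.    -0.002 -0.001  0.    -0.002] 0.15640645426047822
[571.29743271 149.91228672 281.32382028] 51.350764692637725 162.41015346024642
```

View pics/s7.png

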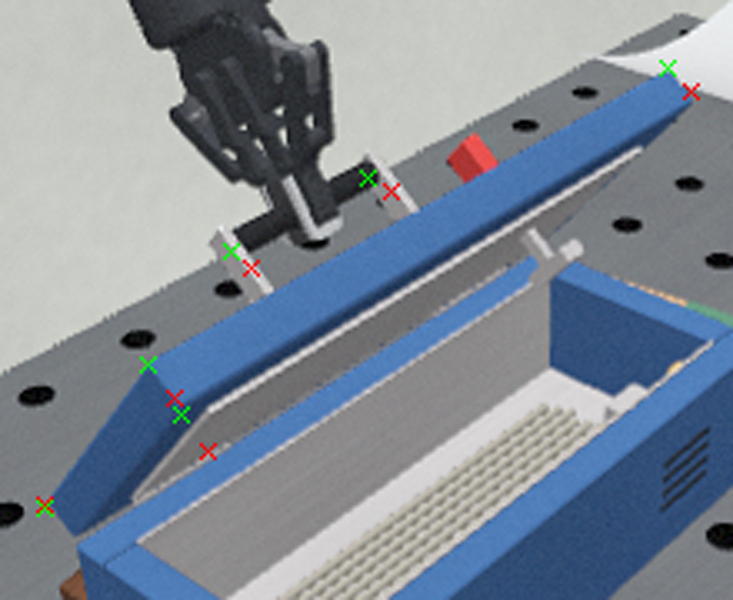

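The lid's top corner (148,362), the far corner and the bar ends all sit on the green 51° markers, clear of the red 45° ones. The arm is still and the grip is closed on the bar, so I'm handing in.

```bash
python3 -c "
from workcell import manip;print(manip.job_done())"
```

```text
the job is handed in; nothing more can be done
None
```

The oven lid is open at about 51° and the arm is holding it still there by the black handle.

- **First tug:** with the latch left as found, the lid stopped hard after about 5 mm, at 49 N. It was caught, so I let it down and released the handle.
- **Latch:** I slid the red thumb piece back to its end stop, where it took 23 N with almost no further motion. A picture confirmed it was at the back of its slot.
- **Second try:** I gripped the handle again and the lid came up freely, at about 13 N.

**Last checks:**
- **Lid angle:** the arm's position gives 51.4°, and the side picture matches the outline predicted for 51°. At an earlier stop, the arm read 49.2° but I judged the picture nearer 47°, so I added 2° for margin.
- **Arm:** it is at rest with about 14 N at the wrist. Joint 6 is at 1.96 of its 2.02 limit. It briefly reached 2.016 at 52°, so I eased back.
- **Letting the lid down:** after the first tug, the gripped handle was pressed down with about 54 N before I released it. That was through the finger pads, and below the 120 N wrist limit.
- **Surroundings:** in the last full pictures, taken with the lid at 52°, the hammer, tin, carton and brush looked undisturbed. I judged that by eye and did not measure it.
- **Time:** about 17 s of the 56 s were used.

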